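# Dispense a wire spool into the basket and hang the basket up

### The arm

A 6-joint arm with a two-finger parallel gripper is mounted at the origin on the work surface. World frame = base frame: x ahead of the robot, y to its left, z up, the work surface at z = 0. Lengths are in m, angles in rad, forces in N, time in s.
With the tool pointing down it reaches from about 0.3 to 0.875 m from the base axis. Payload 6.4 kg.
Tool frame: the origin (TCP) lies midway between the tips of the shut fingers; the grasp point (between the pads) lies 19 mm behind it; z points along the fingers, y is the line along which they close (so a half turn about z gives the same grasp; the last joint's range is limited). The gripper opens to 85 mm and grips with 20 to 120 N. Pads are 22 mm wide; open, the fingers measure 114 mm over their backs; the gripper's body (76 mm by 85 mm) begins 54 mm behind the grasp point. The pads swing forward as they close: fully open they stand 13 mm farther back than shut.
Start: joints at [0.898, 0.181, 1.607, -0, 1.354, -0.206], TCP at [0.259, 0.514, 0.231] pointing down, gripper open.
Joint ranges: [-2.99, 2.99], [-0.89, 2.07], [0.3, 2.58], [-1.14, 4.28], [0, 2.63], [-3.12, 3.12]. Speed limits (rad/s): [2.57, 2.57, 3.01, 3.14, 3.14, 3.14].

### API

Orientations are given as a unit quaternion [w, x, y, z].
In Python, from bench import ctrl, vision, workorder gives the robot as it stands. The module is installed in compiled form; this text tells all that it offers.
- The arm moves only by the tool servo_tool, never from a script. Its argument "steps" is a list of rows, each an object of numbers: "dx", "dy", "dz": the shift along the world's x, y, z as a fraction of full scale; "wx", "wy", "wz": the turn, a rotation vector about the world's x, y, z as a fraction of full scale. A call has exactly 5 rows; each row is the pose to reach, as a shift and turn from the pose commanded when the call began, turning the shorter way round; what a row does not reach only later rows make up. Full scale, the value 1, is 100 mm for a shift and pi rad for a turn. A row lasts 1/12 s, in which the tool goes at most 41.7 mm and 7.16 degrees, less where a joint would pass 70% of its speed; a pose out of reach is approached as far as the arm can. A call with a number of a shift or a turn outside -1 to 1 is refused whole. A call with a gripper value outside its range is refused whole. "jaw" is the opening, from 0 (shut) to 1 (fully open), set as the call begins (left out, the last holds). The fingers move at their own pace and stop on an object; the grip force is fixed at half the most. Time passes only in rows, so rows that repeat a pose let the fingers close, or fill a call up. It gives the time, the measured TCP pose, the force, the opening and the grip force at its end, in the units of the state.
- ctrl.get_obs(): the state, without advancing time (a new reading comes with each control period).
- vision.camera(name): name is "scene" or "top" or "wrist"; returns a dict with "frame" (384x512x3 uint8, red, green, blue), "vfov" (degrees; the focal length in pixels is half the picture's height over the tangent of half this angle, whatever the lens; pixels are square), "cx", "cy" (the principal point, pixels), "camera_from_world" (4x4, takes a point from world to camera coordinates). Camera axes: x right, y up, looking along -z (the intrinsics and any distortion apply to the point x, -y, -z); pixel columns grow to the right and rows downward; lengths in m; the calibration is good to about 2 mm. A picture is of the moment at which its call begins. There is no depth.
- workorder.hand_in(): hands the job in; it is judged then, once.
The state is a dict: "time_s": time; "q": joint angles; "dq": joint speeds; "joint_efforts": joint torques, N m; "eef_pos": TCP position; "eef_rot": TCP orientation; "wrist_force": force on the tool from outside, world axes, zero at the start; "torque": the same for the moment, N m; "opening": opening from 0.0 (shut) to 1.0 (fully open); "grasp_force": force on a finger pad.
Only numpy, scipy, OpenCV 4.12 (cv2) and the standard library are available. Lean on these libraries where they do the work, as an engineer would, in place of code of your own. Each camera call takes 0.05 s, during which the arm holds its last target. There are 200 camera calls.

### The job

Press the black plunger on top of the spool dispenser right down to its stop so that the wire spool rolls out of the chute into the basket waiting in front of it, and let the plunger spring back up. Then hang the basket, with the spool in it, by its carrying handle on the hook of the hook stand and let go, so that it hangs still and fairly level. Leave the other things on the bench where they are.

Things in the scene. Friction and masses are not known exactly. Their poses are not given: they have to be found in the camera images.
- dispenser: Fixed metal spool dispenser, 160 mm deep, 125 wide, top plate 198 high. Origin: at bench level straight under the plunger; x to its back, z up. Its chute (74 wide) slopes down 15 degrees to the front (-x); lip at x = -70, 78 high. A gate on the plunger holds the spool and drops below the chute floor only near the end of the stroke; the spool then rolls into the basket within about 1 s.
- plunger (a joint): Stroke of the plunger in m: 0 up, 0.020 at its stop; moves straight down, sprung back up. About 2.5 N to start it, 11 N to keep it at the stop.
- plunger_top (a point): Centre of the flat top of the plunger's round black head (46 mm diameter), 245 mm above the bench when up, 225 mm at the stop. Its z is up.
- basket: Loose steel basket 110 x 110 x 60 mm, walls 4, slotted sides, about 0.3 kg, on the bench before the chute. Origin: centre of underside, z up. Handle of 8 mm round bar in the plane x = 0, along y: uprights at y = +-52 to 55, level top (bar centre 134 high) at |y| 14 to 45, and in the middle an upward kink, 146 high, for the hook.
- handle_mid (a point): Peak of the kink in the middle of the basket's handle, on the bar's centre line, 146 mm above the basket's underside. Axes as the basket's.
- stand: Fixed hook stand: foot 150 x 140 x 12 mm, 18 mm square wooden post 262 high, hook of 10 mm steel rod out of the post to its own -x. Origin: bench level under the post, z up. Rod centre line falls from 252 high at the post to 240 at x = -95, then turns up to its tip at x = -120, 265 high (top of tip 270).
- hook_seat (a point): Where handle_mid comes to lie when the basket hangs on the hook: 90 mm in front (-x) of the stand's post, 252 mm above the bench. Axes as the stand's: the handle's bar should lie along y, across the hook.
- hook_tip (a point): Centre line of the hook's upturned tip, 120 mm in front (-x) of the post, 265 mm above the bench.
- jar: Bystander: amber glass jar with steel lid, 56 mm diameter, 85 mm high, standing behind the hook stand. Origin under its centre.
- bottle: Bystander: white glue bottle, 48 mm diameter, 120 mm high, beside the dispenser (its +y side). Origin under its centre.
- mug: Bystander: white mug, 76 mm diameter, 90 mm high, beside the hook stand (its +y side). Origin under its centre.
- screwdriver: Bystander: screwdriver, 160 mm, lying at the right side.
- hammer: Bystander: hammer, 260 mm, lying at the left side.
- wrench: Bystander: wrench, 150 mm, lying at the right side.
- tape: Bystander: roll of paper tape, 100 mm diameter, 25 mm high, lying at the right side.
- spool: The spool of copper wire (grey flanges, 44 mm diameter, 60 mm long, about 0.12 kg), loose. Origin: its centre; its y axis is the spool's axis. At the start it lies across the chute, behind the gate.

How it is judged:
On the way, in this order (a step that is already met when the one before it is completed fails the run):
1. the plunger is pressed down to its stop (18.5 mm or more of its 20 mm) while the basket stands on the bench (value of joint plunger above 0.0185 m and height (world z) of basket below 0.02 m), for 0.05 s.
2. the basket hangs by its handle on the hook with the spool in it (x of handle_mid in the frame of stand between -0.115 and -0.02 m and y of handle_mid in the frame of stand between -0.03 and 0.03 m and z of handle_mid in the frame of stand between 0.24 and 0.275 m and contact force between basket and stand above 1.5 N and x of spool in the frame of basket between -0.055 and 0.055 m and y of spool in the frame of basket between -0.055 and 0.055 m and z of spool in the frame of basket between 0 and 0.05 m), for 0.2 s.
At the end, for the whole second after the job is handed in: The basket hangs by its handle bar on the hook rod between post and tip (bar middle within 30 mm of the rod sideways), its weight on the hook, tilted under 20 degrees, at rest (under 40 mm/s, 0.5 rad/s); the spool rests inside it; the plunger is back up (within 3 mm) (all of step 2 and value of joint plunger below 0.003 m and angle between basket's own z axis and vertical below 0.35 rad and linear speed of basket below 0.04 m/s and angular speed of basket below 0.5 rad/s and linear speed of spool below 0.05 m/s); the robot touches nothing.
It fails at once if another thing on the bench (jar, bottle, mug, screwdriver, hammer, wrench, tape) is moved more than 30 mm (distance of any of jar, bottle, mug, screwdriver, hammer, wrench, tape from where it was at the start of the episode above 0.03 m).
It also fails if it takes over 56 s, if anything falls off the work surface, if the arm or the gripper's body presses on something with over 40 N, if the wrist force passes 120 N, or if a joint passes its speed limit or range.

## Working session

There is one attempt and no reset: what is moved stays moved. The work goes in short steps, Python scripts to look and compute and a tool call to move; the robot and the scene stay as the last step left them, time stands still between calls to the robot, and variables do not carry over. Pictures are saved under pics/ and viewed, at most 10 in all, crops included, and the job is handed in when it is done.

Besides the shell and the picture viewer there is one more tool, called after "Call:" as name([rows], argument=value, ...), one row to a line, values as JSON. servo_tool: Moves the arm, as the interface text tells. Its arguments: {"type":"object","properties":{"steps":{"type":"array","items":{"type":"object","properties":{"dx":{"type":"number"},"dy":{"type":"number"},"dz":{"type":"number"},"wx":{"type":"number"},"wy":{"type":"number"},"wz":{"type":"number"}}}},"jaw":{"type":"number"}},"required":["steps"]}

```bash
mkdir -p pics && cat > h.py <<'E'
import numpy as np, cv2
from bench import ctrl, vision, workorder
def cam(n,save=None):
    c=vision.camera(n)
    if save: cv2.imwrite('pics/'+save,c['frame'][:,:,::-1])
    return c
def ray(c,u,v):
    f=c['frame'].shape[0]/2/np.tan(np.radians(c['vfov'])/2)
    T=np.linalg.inv(c['camera_from_world'])
    d=T[:3,:3]@np.array([(u-c['cx'])/f,-(v-c['cy'])/f,-1.]); return T[:3,3],d
def onz(c,u,v,z):
    o,d=ray(c,u,v); return o+d*(z-o[2])/d[2]
def proj(c,p):
    f=c['frame'].shape[0]/2/np.tan(np.radians(c['vfov'])/2)
    q=(c['camera_from_world']@np.append(p,1))[:3]; return np.array([c['cx']-f*q[0]/q[2],c['cy']+f*q[1]/q[2]])
def tri(l):
    A=np.zeros((3,3));b=np.zeros(3)
    for c,u,v in l:
        o,d=ray(c,u,v);d=d/np.linalg.norm(d);M=np.eye(3)-np.outer(d,d);A+=M;b+=M@o
    return np.linalg.solve(A,b)
E
python3 - <<'E'
from h import *
a=cam('scene');b=cam('top')
for n,c in(('scene',a),('top',b)):
    print(n,{k:v for k,v in c.items() if k not in('frame','camera_from_world')},np.linalg.inv(c['camera_from_world'])[:3,3])
im=[cv2.resize(c['frame'][:,:,::-1],(800,600),interpolation=cv2.INTER_CUBIC) for c in(a,b)]
cv2.imwrite('pics/s0.png',im[0]);cv2.imwrite('pics/t0.png',im[1])
import pickle;pickle.dump((a,b),open('c0.pkl','wb'))
o=ctrl.get_obs();print(o['time_s'],o['eef_pos'],o['eef_rot'])
E
```

```text
scene {'vfov': 57.45143347133371, 'cx': 258.54769361152165, 'cy': 189.96364071291575} [1.29465883 0.2234609  1.12409222]
top {'vfov': 47.38047913542753, 'cx': 254.35560863865774, 'cy': 193.17786670458773} [0.32518252 0.04275373 1.59435997]
0.1 [0.25845726 0.51309502 0.23047317] [-3.33372598e-04  2.31287493e-01  9.72885125e-01 -7.20370153e-04]
```

View pics/s0.png

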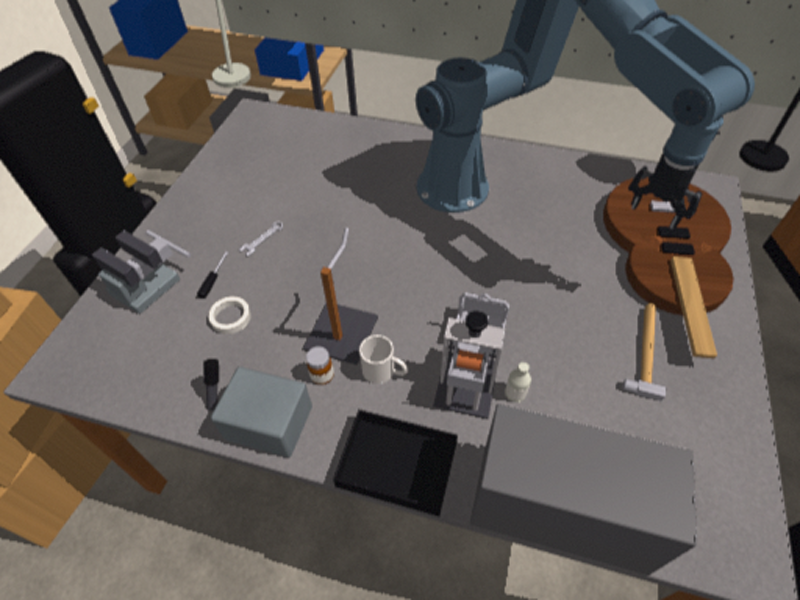

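View pics/t0.png

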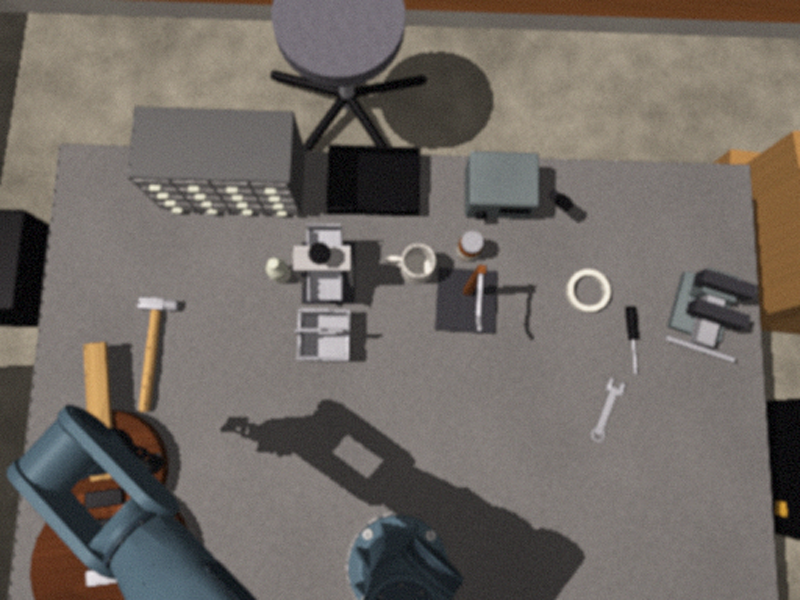

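The scene view shows the plunger at about (477,320), the basket handle behind it, and the stand post top at (327,270) with the hook tip at (346,230). In the top view the plunger is at (320,252), the basket at (324,335) and the hook from (483,270) to (479,328).

```bash
python3 - <<'E'
from h import *
import pickle;a,b=pickle.load(open('c0.pkl','rb'))
s=.64
print('plunger z.245',onz(b,320*s,252*s,.245), onz(a,477*s,320*s,.245), tri([(a,477*s,320*s),(b,320*s,252*s)]))
print('tip z.268',onz(b,479*s,328*s,.268),onz(a,346*s,230*s,.268))
print('post',onz(b,484*s,267*s,.262),onz(a,327*s,270*s,.262))
for p in [(298,312),(350,310),(349,360),(298,362)]: print('basket rim',onz(b,p[0]*s,p[1]*s,.06))
print(np.mean([onz(b,p[0]*s,p[1]*s,.06) for p in [(298,312),(350,310),(349,360),(298,362)]],0))
im=b['frame'][:,:,::-1]
c1=cv2.resize(im[135:240,180:250],None,fx=5.7,fy=5.7,interpolation=cv2.INTER_CUBIC)
c2=cv2.resize(im[135:240,255:325],None,fx=5.7,fy=5.7,interpolation=cv2.INTER_CUBIC)
cv2.imwrite('pics/tz.png',np.hstack([c1,c2]))
im=a['frame'][:,:,::-1]
c2=cv2.resize(im[140:240,190:330],None,fx=5.7,fy=5.7,interpolation=cv2.INTER_CUBIC)
cv2.imwrite('pics/sz.png',c2)
E
```

```text
plunger z.245 [0.65087077 0.17926567 0.245     ] [0.65482124 0.18284942 0.245     ] [0.6517777  0.18119029 0.24042147]
tip z.268 [ 0.50168214 -0.14047008  0.268     ] [ 0.50863867 -0.13977555  0.268     ]
post [ 0.62564593 -0.15076118  0.262     ] [ 0.62380765 -0.14152938  0.262     ]
basket rim [0.5547396  0.24163423 0.06      ]
basket rim [0.56256667 0.12428335 0.06      ]
basket rim [0.44918838 0.12245132 0.06      ]
basket rim [0.44174772 0.23615357 0.06      ]
[0.50206059 0.18113061 0.06      ]
```

View pics/tz.png

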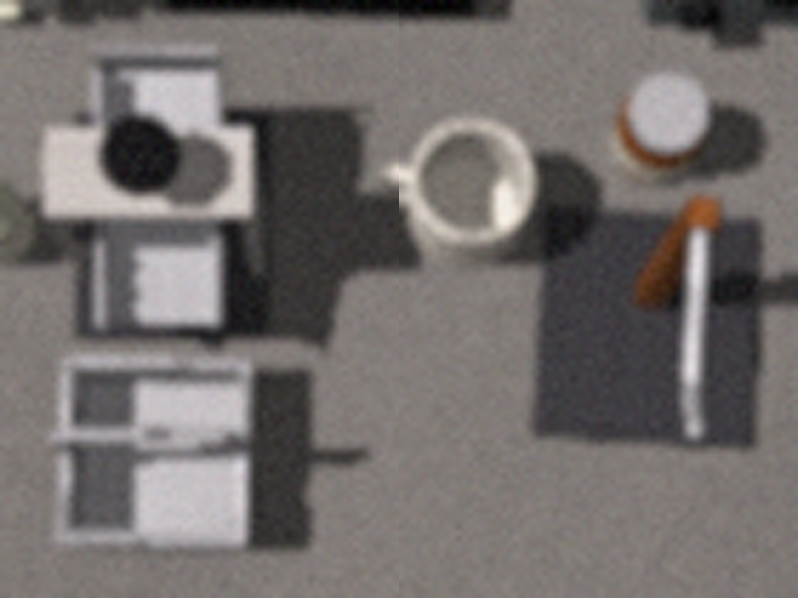

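View pics/sz.png

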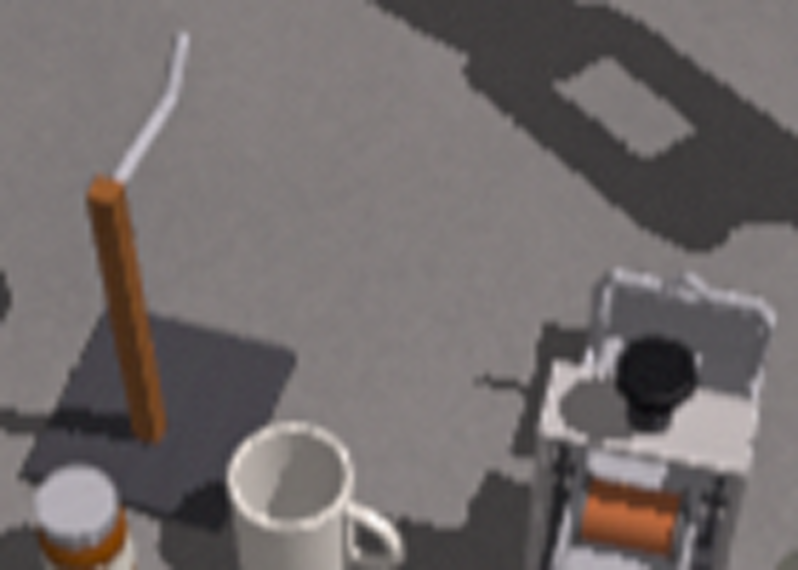

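```bash
python3 - <<'E'
from h import *
import pickle;a,b=pickle.load(open('c0.pkl','rb'))
L=lambda u,v:(180+u/5.7-.4,135+v/5.7-.4)
R=lambda u,v:(255+(u-399)/5.7-.4,135+v/5.7-.4)
S=lambda u,v:(190+u/5.7-.4,140+v/5.7-.4)
def both(n,t,s,z): print(n,onz(b,*t,z).round(4),onz(a,*s,z).round(4),tri([(a,*s),(b,*t)]).round(4))
both('plunger',L(142,153),S(657,363),.245)
both('tip',R(692,433),S(182,36),.268)
both('bend',R(692,380),S(172,100),.242)
both('hookroot',R(700,232),S(120,182),.252)
both('post',R(705,213),S(107,188),.262)
both('kink',L(155,434),S(690,282),.148)
both('hR',L(245,438),S(765,302),.136)
both('hL',L(60,436),S(615,274),.136)
q=[onz(b,*L(*p),.06) for p in [(62,360),(250,358),(247,547),(57,545)]];print(np.round(q,4),np.mean(q,0))
q=[onz(b,*R(*p),.012) for p in [(548,212),(762,218),(755,443),(535,435)]];print('foot',np.round(q,4),np.mean(q,0))
q=[onz(b,*L(*p),.198) for p in [(42,125),(255,127),(255,218),(42,216)]];print('topplate',np.round(q,4),np.mean(q,0))
E
```

```text
plunger [0.6503 0.1801 0.245 ] [0.6495 0.1805 0.245 ] [0.6501 0.1803 0.2457]
tip [ 0.4996 -0.1388  0.268 ] [ 0.5027 -0.1415  0.268 ] [ 0.5004 -0.1408  0.2657]
bend [ 0.5324 -0.1422  0.242 ] [ 0.5318 -0.1403  0.242 ] [ 0.5321 -0.1412  0.2423]
hookroot [ 0.6135 -0.1449  0.252 ] [ 0.6096 -0.1433  0.252 ] [ 0.6124 -0.1432  0.2553]
post [ 0.622  -0.1462  0.262 ] [ 0.6237 -0.1447  0.262 ] [ 0.6223 -0.146   0.2601]
kink [0.5059 0.1752 0.148 ] [0.5121 0.1835 0.148 ] [0.5064 0.1796 0.14  ]
hR [0.5065 0.1234 0.136 ] [0.5058 0.2309 0.136 ] [0.5049 0.1774 0.1288]
hL [0.5047 0.2319 0.136 ] [0.5085 0.1364 0.136 ] [0.5121 0.1832 0.1585]
[[0.5616 0.2428 0.06  ]
 [0.5661 0.1263 0.06  ]
 [0.4486 0.1239 0.06  ]
 [0.4468 0.2403 0.06  ]] [0.50575014 0.1833437  0.06      ]
foot [[ 0.6754 -0.0794  0.012 ]
 [ 0.6755 -0.2188  0.012 ]
 [ 0.528  -0.2143  0.012 ]
 [ 0.5293 -0.0731  0.012 ]] [ 0.60204758 -0.14638986  0.012     ]
topplate [[0.6764 0.2429 0.198 ]
 [0.6789 0.1208 0.198 ]
 [0.6254 0.1189 0.198 ]
 [0.6231 0.2402 0.198 ]] [0.65096786 0.18070382 0.198     ]
```

The zoomed views put the plunger, the handle and the hook where two views agree: plunger (0.650, 0.180), basket (0.505, 0.181) with about 1° yaw, post (0.6225, -0.146), hook tip (0.5005, -0.140). Next I move above the plunger with the gripper shut.

Call:
servo_tool([
  {"dx":0.1,"dy":-0.1,"dz":0.14,"wz":-0.034},
  {"dx":0.3,"dy":-0.25,"dz":0.28,"wz":-0.068},
  {"dx":0.5,"dy":-0.42,"dz":0.42,"wz":-0.102},
  {"dx":0.75,"dy":-0.62,"dz":0.56,"wz":-0.136},
  {"dx":1.0,"dy":-0.83,"dz":0.7,"wz":-0.17},
], jaw=0)

```text
$.steps[0]: bad value
```

Call:
servo_tool([
  {"dx":0.2,"dy":-0.17,"wz":-0.035},
  {"dx":0.4,"dy":-0.34,"wz":-0.07},
  {"dx":0.6,"dy":-0.5,"wz":-0.105},
  {"dx":0.8,"dy":-0.67,"wz":-0.14},
  {"dx":1.0,"dy":-0.83,"wz":-0.176},
])

```text
$.steps[0]: bad value
```

Call:
servo_tool([
  {"dx":0.2,"dy":-0.17},
  {"dx":0.4,"dy":-0.34},
  {"dx":0.6,"dy":-0.5},
  {"dx":0.8,"dy":-0.67},
  {"dx":1.0,"dy":-0.83},
])

```text
$.steps[0]: bad value
```

Call:
servo_tool([
  {"dx":0.2,"dy":-0.17},
  {"dx":0.4,"dy":-0.34},
  {"dx":0.6,"dy":-0.5},
  {"dx":0.8,"dy":-0.67},
  {"dx":0.92,"dy":-0.84},
])

```text
$.steps[0]: bad value
```

Call:
servo_tool([
  {"dz":0},
  {"dz":0},
  {"dz":0},
  {"dz":0},
  {"dz":0},
])

```text
$.steps[0]: bad value
```

Call:
servo_tool([
  {"dx":0.1,"dy":-0.1,"dz":0.14,"wx":0,"wy":0,"wz":-0.034},
  {"dx":0.3,"dy":-0.25,"dz":0.28,"wx":0,"wy":0,"wz":-0.068},
  {"dx":0.5,"dy":-0.42,"dz":0.42,"wx":0,"wy":0,"wz":-0.102},
  {"dx":0.75,"dy":-0.62,"dz":0.56,"wx":0,"wy":0,"wz":-0.136},
  {"dx":1.0,"dy":-0.83,"dz":0.7,"wx":0,"wy":0,"wz":-0.17},
], jaw=0)

```text
time_s: 0.52
eef_pos: [0.3591, 0.4297, 0.3015]
eef_rot: [-0.0, 0.482, 0.876, -0.0]
wrist_force: [0.4, 0.0, -0.2]
opening: 0.3
grasp_force: 0.0
```

Call:
servo_tool([
  {"dx":0.2,"dy":-0.17,"dz":0,"wx":0,"wy":0,"wz":-0.035},
  {"dx":0.4,"dy":-0.34,"dz":0,"wx":0,"wy":0,"wz":-0.07},
  {"dx":0.6,"dy":-0.5,"dz":0,"wx":0,"wy":0,"wz":-0.105},
  {"dx":0.8,"dy":-0.67,"dz":0,"wx":0,"wy":0,"wz":-0.14},
  {"dx":1.0,"dy":-0.83,"dz":0,"wx":0,"wy":0,"wz":-0.176},
])

```text
time_s: 0.93
eef_pos: [0.4594, 0.3463, 0.3009]
eef_rot: [-0.0, 0.703, 0.711, -0.0]
wrist_force: [-0.1, 1.1, -0.9]
opening: 0.001
grasp_force: 0.0
```

Call:
servo_tool([
  {"dx":0.2,"dy":-0.17,"dz":0,"wx":0,"wy":0,"wz":0},
  {"dx":0.4,"dy":-0.34,"dz":0,"wx":0,"wy":0,"wz":0},
  {"dx":0.6,"dy":-0.5,"dz":0,"wx":0,"wy":0,"wz":0},
  {"dx":0.8,"dy":-0.67,"dz":0,"wx":0,"wy":0,"wz":0},
  {"dx":1.0,"dy":-0.83,"dz":0,"wx":0,"wy":0,"wz":0},
])

```text
time_s: 1.35
eef_pos: [0.5594, 0.2634, 0.3007]
eef_rot: [-0.0, 0.701, 0.713, -0.0]
wrist_force: [0.3, 0.8, 0.7]
opening: -0.001
grasp_force: 0.0
```

Call:
servo_tool([
  {"dx":0.2,"dy":-0.17,"dz":0,"wx":0,"wy":0,"wz":0},
  {"dx":0.4,"dy":-0.34,"dz":0,"wx":0,"wy":0,"wz":0},
  {"dx":0.6,"dy":-0.5,"dz":0,"wx":0,"wy":0,"wz":0},
  {"dx":0.8,"dy":-0.7,"dz":0,"wx":0,"wy":0,"wz":0},
  {"dx":0.91,"dy":-0.84,"dz":0,"wx":0,"wy":0,"wz":0},
])

```text
time_s: 1.77
eef_pos: [0.6512, 0.1785, 0.3003]
eef_rot: [-0.0, 0.702, 0.713, -0.001]
wrist_force: [-0.5, 0.5, -0.4]
opening: 0.001
grasp_force: 0.0
```

Call:
servo_tool([
  {"dx":0,"dy":0,"dz":-0.1,"wx":0,"wy":0,"wz":0},
  {"dx":0,"dy":0,"dz":-0.2,"wx":0,"wy":0,"wz":0},
  {"dx":0,"dy":0,"dz":-0.3,"wx":0,"wy":0,"wz":0},
  {"dx":0,"dy":0,"dz":-0.4,"wx":0,"wy":0,"wz":0},
  {"dx":0,"dy":0,"dz":-0.45,"wx":0,"wy":0,"wz":0},
])

```text
time_s: 2.18
eef_pos: [0.6481, 0.1815, 0.2537]
eef_rot: [-0.001, 0.701, 0.714, -0.001]
wrist_force: [-0.6, -0.5, -0.4]
opening: 0.003
grasp_force: 0.0
```

Call:
servo_tool([
  {"dx":0,"dy":0,"dz":-0.08,"wx":0,"wy":0,"wz":0},
  {"dx":0,"dy":0,"dz":-0.15,"wx":0,"wy":0,"wz":0},
  {"dx":0,"dy":0,"dz":-0.22,"wx":0,"wy":0,"wz":0},
  {"dx":0,"dy":0,"dz":-0.27,"wx":0,"wy":0,"wz":0},
  {"dx":0,"dy":0,"dz":-0.3,"wx":0,"wy":0,"wz":0},
])

```text
time_s: 2.6
eef_pos: [0.6494, 0.1813, 0.2271]
eef_rot: [-0.0, 0.701, 0.713, 0.0]
wrist_force: [-5.6, 1.2, 10.2]
opening: 0.001
grasp_force: 4.6
```

Call:
servo_tool([
  {"dx":0,"dy":0,"dz":0,"wx":0,"wy":0,"wz":0},
  {"dx":0,"dy":0,"dz":0,"wx":0,"wy":0,"wz":0},
  {"dx":0,"dy":0,"dz":0,"wx":0,"wy":0,"wz":0},
  {"dx":0,"dy":0,"dz":0,"wx":0,"wy":0,"wz":0},
  {"dx":0,"dy":0,"dz":0,"wx":0,"wy":0,"wz":0},
])

```text
time_s: 3.02
eef_pos: [0.6494, 0.1813, 0.2281]
eef_rot: [-0.0, 0.701, 0.713, 0.0]
wrist_force: [-6.0, 0.7, 9.3]
opening: -0.002
grasp_force: 4.6
```

Call:
servo_tool([
  {"dx":0,"dy":0,"dz":-0.02,"wx":0,"wy":0,"wz":0},
  {"dx":0,"dy":0,"dz":-0.04,"wx":0,"wy":0,"wz":0},
  {"dx":0,"dy":0,"dz":-0.04,"wx":0,"wy":0,"wz":0},
  {"dx":0,"dy":0,"dz":-0.04,"wx":0,"wy":0,"wz":0},
  {"dx":0,"dy":0,"dz":-0.04,"wx":0,"wy":0,"wz":0},
])

```text
time_s: 3.43
eef_pos: [0.6496, 0.1813, 0.2251]
eef_rot: [0.0, 0.701, 0.713, 0.001]
wrist_force: [-6.8, 0.3, 12.7]
opening: -0.001
grasp_force: 6.2
```

One more small push onto the stop, then a hold.

Call:
servo_tool([
  {"dx":0,"dy":0,"dz":-0.02,"wx":0,"wy":0,"wz":0},
  {"dx":0,"dy":0,"dz":-0.02,"wx":0,"wy":0,"wz":0},
  {"dx":0,"dy":0,"dz":-0.02,"wx":0,"wy":0,"wz":0},
  {"dx":0,"dy":0,"dz":-0.02,"wx":0,"wy":0,"wz":0},
  {"dx":0,"dy":0,"dz":-0.02,"wx":0,"wy":0,"wz":0},
])

```text
time_s: 3.85
eef_pos: [0.6497, 0.1813, 0.225]
eef_rot: [0.001, 0.701, 0.713, 0.001]
wrist_force: [-10.8, 0.0, 20.8]
opening: 0.001
grasp_force: 10.2
```

Call:
servo_tool([
  {"dx":0,"dy":0,"dz":0,"wx":0,"wy":0,"wz":0},
  {"dx":0,"dy":0,"dz":0,"wx":0,"wy":0,"wz":0},
  {"dx":0,"dy":0,"dz":0,"wx":0,"wy":0,"wz":0},
  {"dx":0,"dy":0,"dz":0,"wx":0,"wy":0,"wz":0},
  {"dx":0,"dy":0,"dz":0,"wx":0,"wy":0,"wz":0},
])

```text
time_s: 4.27
eef_pos: [0.6497, 0.1813, 0.225]
eef_rot: [0.001, 0.701, 0.713, 0.001]
wrist_force: [-10.9, 0.0, 20.2]
opening: 0.001
grasp_force: 10.2
```

At the stop (force up, z no longer moving). Releasing upward and back toward the robot to look at the basket.

Call:
servo_tool([
  {"dx":0,"dy":0,"dz":0.1,"wx":0,"wy":0,"wz":0},
  {"dx":0,"dy":0,"dz":0.3,"wx":0,"wy":0,"wz":0},
  {"dx":0,"dy":0,"dz":0.5,"wx":0,"wy":0,"wz":0},
  {"dx":0,"dy":0,"dz":0.7,"wx":0,"wy":0,"wz":0},
  {"dx":0,"dy":0,"dz":0.8,"wx":0,"wy":0,"wz":0},
])

```text
time_s: 4.68
eef_pos: [0.6507, 0.1808, 0.3034]
eef_rot: [0.001, 0.701, 0.713, 0.002]
wrist_force: [0.4, 0.2, 1.0]
opening: -0.001
grasp_force: 0.0
```

Call:
servo_tool([
  {"dx":-0.2,"dy":-0.2,"dz":0,"wx":0,"wy":0,"wz":0},
  {"dx":-0.4,"dy":-0.4,"dz":0,"wx":0,"wy":0,"wz":0},
  {"dx":-0.6,"dy":-0.6,"dz":0,"wx":0,"wy":0,"wz":0},
  {"dx":-0.8,"dy":-0.8,"dz":0,"wx":0,"wy":0,"wz":0},
  {"dx":-0.9,"dy":-1.0,"dz":0,"wx":0,"wy":0,"wz":0},
], jaw=0.6)

```text
time_s: 5.1
eef_pos: [0.5577, 0.0801, 0.2997]
eef_rot: [-0.0, 0.701, 0.713, -0.0]
wrist_force: [0.7, -0.7, 0.5]
opening: 0.601
grasp_force: 0.0
```

Call:
servo_tool([
  {"dx":-0.2,"dy":-0.2,"dz":0,"wx":0,"wy":0,"wz":0},
  {"dx":-0.4,"dy":-0.4,"dz":0,"wx":0,"wy":0,"wz":0},
  {"dx":-0.5,"dy":-0.5,"dz":0,"wx":0,"wy":0,"wz":0},
  {"dx":-0.5,"dy":-0.6,"dz":0,"wx":0,"wy":0,"wz":0},
  {"dx":-0.5,"dy":-0.6,"dz":0,"wx":0,"wy":0,"wz":0},
])

```text
time_s: 5.52
eef_pos: [0.5099, 0.019, 0.3003]
eef_rot: [0.001, 0.702, 0.712, 0.0]
wrist_force: [0.5, -0.5, 1.0]
opening: 0.597
grasp_force: 0.0
```

```bash
python3 - <<'E'
from h import *
import pickle
a=cam('scene');b=cam('top');w=cam('wrist');pickle.dump((a,b,w),open('c1.pkl','wb'))
im=b['frame'][:,:,::-1]
c1=cv2.resize(im[135:240,180:250],None,fx=5.7,fy=5.7,interpolation=cv2.INTER_CUBIC)
im=a['frame'][:,:,::-1]
c2=cv2.resize(im[170:275,270:340],None,fx=5.7,fy=5.7,interpolation=cv2.INTER_CUBIC)
cv2.imwrite('pics/z1.png',np.hstack([c1,c2]))
E
```

```text
(no output)
```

View pics/z1.png

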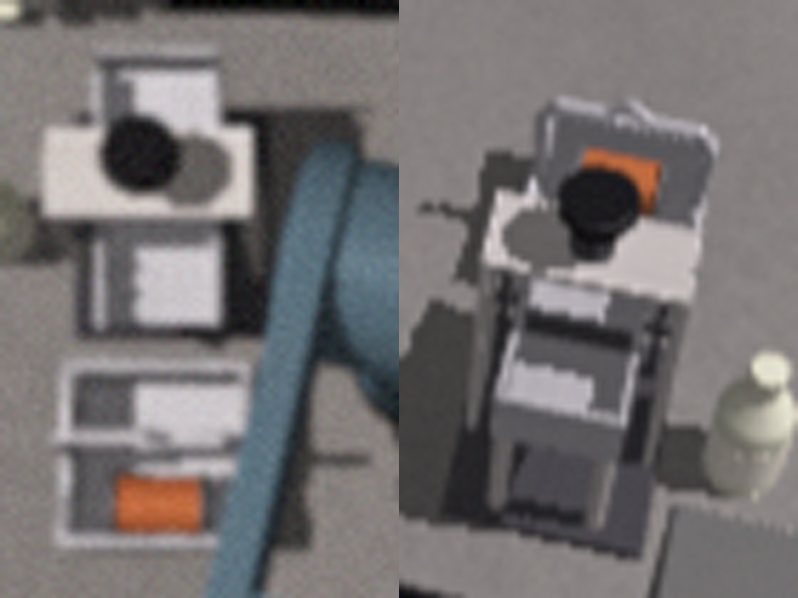

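The spool (orange, crop 158,505) lies in the basket's front half. The plunger is up and the basket has not moved. Going to the handle's -y level section.

Call:
servo_tool([
  {"dx":0,"dy":0.2,"dz":-0.1,"wx":0,"wy":0,"wz":0},
  {"dx":0,"dy":0.4,"dz":-0.2,"wx":0,"wy":0,"wz":0},
  {"dx":-0.02,"dy":0.6,"dz":-0.3,"wx":0,"wy":0,"wz":0},
  {"dx":-0.03,"dy":0.8,"dz":-0.4,"wx":0,"wy":0,"wz":0},
  {"dx":-0.04,"dy":1.0,"dz":-0.5,"wx":0,"wy":0,"wz":0},
])

```text
time_s: 6.08
eef_pos: [0.506, 0.1224, 0.2495]
eef_rot: [-0.0, 0.701, 0.713, 0.0]
wrist_force: [0.5, 0.1, 0.7]
opening: 0.604
grasp_force: 0.0
```

Call:
servo_tool([
  {"dx":0,"dy":0.15,"dz":-0.1,"wx":0,"wy":0,"wz":0},
  {"dx":0,"dy":0.3,"dz":-0.2,"wx":0,"wy":0,"wz":0},
  {"dx":0,"dy":0.33,"dz":-0.3,"wx":0,"wy":0,"wz":0},
  {"dx":0,"dy":0.33,"dz":-0.4,"wx":0,"wy":0,"wz":0},
  {"dx":0,"dy":0.33,"dz":-0.5,"wx":0,"wy":0,"wz":0},
])

```text
time_s: 6.5
eef_pos: [0.5059, 0.1537, 0.1992]
eef_rot: [-0.0, 0.701, 0.714, -0.0]
wrist_force: [0.2, 0.1, 0.1]
opening: 0.599
grasp_force: 0.0
```

```bash
python3 - <<'E'
from h import *
import pickle
a,b,_=pickle.load(open('c1.pkl','rb'))
k=(a,270+(630-399)/5.7-.4,170+103/5.7-.4)
print(onz(*k,.149))
for u,v in((560,102),(705,132)): print(onz(a,270+(u-399)/5.7-.4,170+v/5.7-.4,.136))
w=cam('wrist')
print(ctrl.get_obs()['eef_pos'])
im=w['frame'][:,:,::-1].copy()
for p in ([.506,.152,.134],[.506,.181,.146],[.506,.137,.134],[.506,.167,.134]):
    q=proj(w,np.array(p)); print(q); cv2.circle(im,tuple(int(x) for x in q),3,(0,0,255),1)
cv2.imwrite('pics/w1.png',im)
E
```

```text
[0.50711694 0.18061182 0.149     ]
[0.50742378 0.1374179  0.136     ]
[0.50703598 0.22921419 0.136     ]
[0.50464717 0.15308975 0.19706479]
[256.36441574 204.21528686]
[257.32628883 169.49729312]
[255.94375676 222.94187242]
[256.80141919 184.76109027]
```

View pics/w1.png

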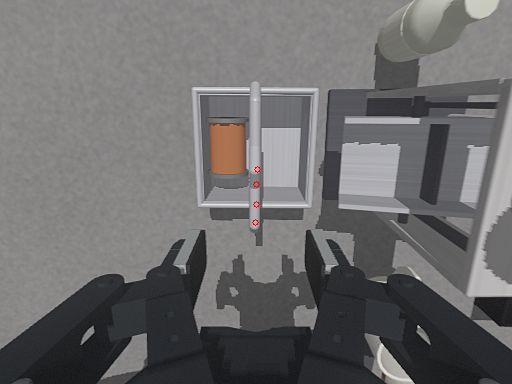

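The wrist view shows the bar at column 255, running through my predicted points and midway between the fingers. Descending and gripping.

Call:
servo_tool([
  {"dx":0.01,"dy":0,"dz":-0.15,"wx":0,"wy":0,"wz":0},
  {"dx":0.01,"dy":0,"dz":-0.3,"wx":0,"wy":0,"wz":0},
  {"dx":0.01,"dy":0,"dz":-0.5,"wx":0,"wy":0,"wz":0},
  {"dx":0.01,"dy":0,"dz":-0.7,"wx":0,"wy":0,"wz":0},
  {"dx":0.01,"dy":0,"dz":-0.84,"wx":0,"wy":0,"wz":0},
])

```text
time_s: 6.97
eef_pos: [0.5063, 0.1524, 0.1146]
eef_rot: [-0.0, 0.702, 0.713, -0.001]
wrist_force: [-0.6, -0.2, 0.3]
opening: 0.599
grasp_force: 0.0
```

Call:
servo_tool([
  {"dx":0,"dy":0,"dz":0,"wx":0,"wy":0,"wz":0},
  {"dx":0,"dy":0,"dz":0,"wx":0,"wy":0,"wz":0},
  {"dx":0,"dy":0,"dz":0,"wx":0,"wy":0,"wz":0},
  {"dx":0,"dy":0,"dz":0,"wx":0,"wy":0,"wz":0},
  {"dx":0,"dy":0,"dz":0,"wx":0,"wy":0,"wz":0},
], jaw=0)

```text
time_s: 7.38
eef_pos: [0.5073, 0.1532, 0.1174]
eef_rot: [0.001, 0.701, 0.713, 0.0]
wrist_force: [-1.0, -1.9, 0.2]
opening: 0.064
grasp_force: 58.5
```

Call:
servo_tool([
  {"dx":0,"dy":0,"dz":0,"wx":0,"wy":0,"wz":0},
  {"dx":0,"dy":0,"dz":0,"wx":0,"wy":0,"wz":0},
  {"dx":0,"dy":0,"dz":0,"wx":0,"wy":0,"wz":0},
  {"dx":0,"dy":0,"dz":0,"wx":0,"wy":0,"wz":0},
  {"dx":0,"dy":0,"dz":0,"wx":0,"wy":0,"wz":0},
])

```text
time_s: 7.8
eef_pos: [0.5071, 0.1532, 0.117]
eef_rot: [0.0, 0.701, 0.713, 0.0]
wrist_force: [-2.0, -3.9, 5.1]
opening: 0.067
grasp_force: 59.1
```

Call:
servo_tool([
  {"dx":0,"dy":0,"dz":0.05,"wx":0,"wy":0,"wz":0},
  {"dx":0,"dy":0,"dz":0.1,"wx":0,"wy":0,"wz":0},
  {"dx":0,"dy":0,"dz":0.2,"wx":0,"wy":0,"wz":0},
  {"dx":0,"dy":0,"dz":0.3,"wx":0,"wy":0,"wz":0},
  {"dx":0,"dy":0,"dz":0.4,"wx":0,"wy":0,"wz":0},
])

```text
time_s: 8.22
eef_pos: [0.5068, 0.1537, 0.1573]
eef_rot: [-0.0, 0.701, 0.713, 0.0]
wrist_force: [0.5, -0.5, -3.5]
opening: 0.067
grasp_force: 58.6
```

Call:
servo_tool([
  {"dx":0,"dy":0,"dz":0.12,"wx":0,"wy":0,"wz":0},
  {"dx":0,"dy":0,"dz":0.25,"wx":0,"wy":0,"wz":0},
  {"dx":0,"dy":0,"dz":0.4,"wx":0,"wy":0,"wz":0},
  {"dx":0,"dy":0,"dz":0.55,"wx":0,"wy":0,"wz":0},
  {"dx":0,"dy":0,"dz":0.7,"wx":0,"wy":0,"wz":0},
])

```text
time_s: 8.63
eef_pos: [0.5068, 0.1536, 0.2281]
eef_rot: [0.0, 0.701, 0.713, 0.0]
wrist_force: [0.7, -0.9, -4.0]
opening: 0.067
grasp_force: 58.6
```

Call:
servo_tool([
  {"dx":-0.05,"dy":0,"dz":0.12,"wx":0,"wy":0,"wz":0},
  {"dx":-0.15,"dy":0,"dz":0.24,"wx":0,"wy":0,"wz":0},
  {"dx":-0.3,"dy":0,"dz":0.36,"wx":0,"wy":0,"wz":0},
  {"dx":-0.45,"dy":-0.05,"dz":0.46,"wx":0,"wy":0,"wz":0},
  {"dx":-0.55,"dy":-0.1,"dz":0.5,"wx":0,"wy":0,"wz":0},
])

```text
time_s: 9.05
eef_pos: [0.4508, 0.1437, 0.2785]
eef_rot: [0.001, 0.701, 0.713, 0.001]
wrist_force: [-1.0, -0.0, -3.2]
opening: 0.067
grasp_force: 58.6
```

```bash
python3 - <<'E'
from h import *
a=cam('scene');b=cam('top')
im=b['frame'][:,:,::-1]
c1=cv2.resize(im[140:290,130:260],None,fx=3,fy=3,interpolation=cv2.INTER_CUBIC)
im=a['frame'][:,:,::-1]
c2=cv2.resize(im[100:250,220:350],None,fx=3,fy=3,interpolation=cv2.INTER_CUBIC)
cv2.imwrite('pics/z2.png',np.hstack([c1,c2]))
E
```

```text
(no output)
```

View pics/z2.png

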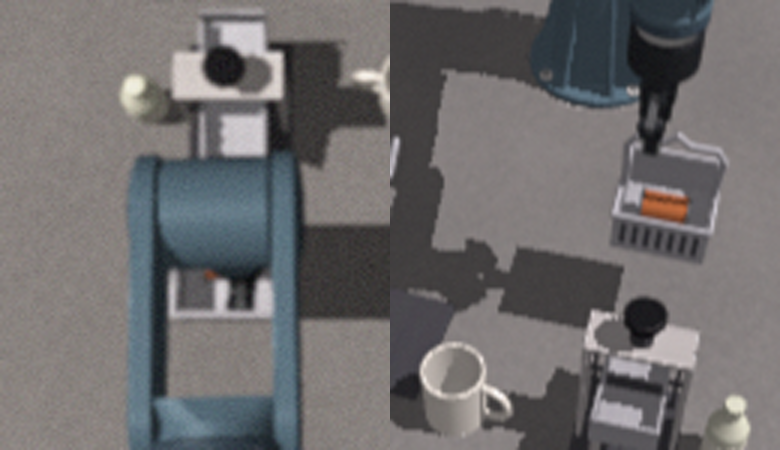

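The basket is held level with the spool in it (scene crop 665,205). Carrying it across behind the hook tip.

Call:
servo_tool([
  {"dx":-0.05,"dy":-0.1,"dz":0,"wx":0,"wy":0,"wz":0},
  {"dx":-0.1,"dy":-0.25,"dz":0,"wx":0,"wy":0,"wz":0},
  {"dx":-0.15,"dy":-0.4,"dz":0,"wx":0,"wy":0,"wz":0},
  {"dx":-0.25,"dy":-0.57,"dz":0,"wx":0,"wy":0,"wz":0},
  {"dx":-0.3,"dy":-0.75,"dz":0,"wx":0,"wy":0,"wz":0},
])

```text
time_s: 9.57
eef_pos: [0.4207, 0.0677, 0.2757]
eef_rot: [-0.001, 0.701, 0.713, -0.001]
wrist_force: [0.4, 0.8, -4.2]
opening: 0.062
grasp_force: 58.6
```

Call:
servo_tool([
  {"dx":0,"dy":-0.18,"dz":0,"wx":0,"wy":0,"wz":-0.004},
  {"dx":0,"dy":-0.36,"dz":0,"wx":0,"wy":0,"wz":-0.008},
  {"dx":0,"dy":-0.54,"dz":0,"wx":0,"wy":0,"wz":-0.012},
  {"dx":0,"dy":-0.72,"dz":0,"wx":0,"wy":0,"wz":-0.016},
  {"dx":0,"dy":-0.9,"dz":0,"wx":0,"wy":0,"wz":-0.02},
])

```text
time_s: 9.98
eef_pos: [0.4215, -0.0228, 0.2759]
eef_rot: [-0.0, 0.723, 0.69, -0.0]
wrist_force: [0.4, -0.2, -4.6]
opening: 0.065
grasp_force: 58.6
```

Call:
servo_tool([
  {"dx":0,"dy":-0.18,"dz":0,"wx":0,"wy":0,"wz":0},
  {"dx":0,"dy":-0.36,"dz":0,"wx":0,"wy":0,"wz":0},
  {"dx":0,"dy":-0.54,"dz":0,"wx":0,"wy":0,"wz":0},
  {"dx":0,"dy":-0.72,"dz":0,"wx":0,"wy":0,"wz":0},
  {"dx":0,"dy":-0.9,"dz":0,"wx":0,"wy":0,"wz":0},
])

```text
time_s: 10.4
eef_pos: [0.4214, -0.1128, 0.2759]
eef_rot: [-0.0, 0.723, 0.691, -0.0]
wrist_force: [-0.2, 0.3, -3.7]
opening: 0.066
grasp_force: 58.6
```

Call:
servo_tool([
  {"dx":0,"dy":-0.17,"dz":0,"wx":0,"wy":0,"wz":0},
  {"dx":0,"dy":-0.33,"dz":0,"wx":0,"wy":0,"wz":0},
  {"dx":0,"dy":-0.46,"dz":0,"wx":0,"wy":0,"wz":0},
  {"dx":0,"dy":-0.55,"dz":0,"wx":0,"wy":0,"wz":0},
  {"dx":0,"dy":-0.58,"dz":0,"wx":0,"wy":0,"wz":0},
])

```text
time_s: 10.82
eef_pos: [0.4216, -0.1709, 0.276]
eef_rot: [-0.0, 0.724, 0.69, -0.0]
wrist_force: [0.5, -0.8, -4.1]
opening: 0.066
grasp_force: 58.6
```

```bash
python3 - <<'E'
from h import *
a=cam('scene');b=cam('top')
o=ctrl.get_obs();print(o['eef_pos'],o['eef_rot'],o['grasp_force'])
import pickle;pickle.dump((a,b),open('c2.pkl','wb'))
im=a['frame'][:,:,::-1]
c2=cv2.resize(im[110:250,175:295],None,fx=4.2,fy=4.2,interpolation=cv2.INTER_CUBIC)
cv2.imwrite('pics/z3.png',c2)
E
```

```text
[ 0.42164824 -0.1697503   0.27605608] [-3.39622469e-04  7.23430882e-01  6.90396726e-01  6.66599131e-05] 58.624327182769775
```

View pics/z3.png

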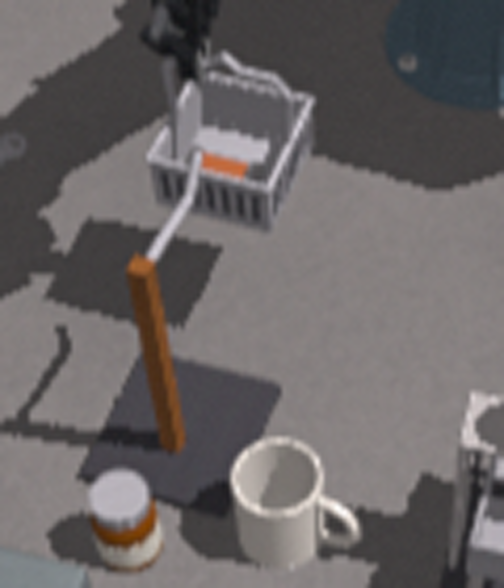

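```bash
python3 - <<'E'
from h import *
import pickle;a,b=pickle.load(open('c2.pkl','rb'))
S=lambda u,v:(175+u/4.2-.4,110+v/4.2-.4)
print('kink',onz(a,*S(228,58),.308))
z=.159
for n,p,h in(('rim-y+x',(152,157),.219),('rim+y+x',(268,188),.219),('rim+y-x',(312,100),.219),('bot-y',(158,200),.159),('bot+y',(268,225),.159)): print(n,onz(a,*S(*p),h).round(4))
yaw=-.04
for q in([0,0,.149],[.055,-.055,.06],[.055,.055,.06],[-.055,.055,.06]):
    p=np.array([.4227+np.cos(yaw)*q[0]-np.sin(yaw)*q[1],-.1415+np.sin(yaw)*q[0]+np.cos(yaw)*q[1],z+q[2]])
    print(p.round(3),((proj(a,p)-[175,110])*4.2).round())
E
```

```text
kink [ 0.42907094 -0.13653591  0.308     ]
rim-y+x [ 0.4727 -0.1983  0.219 ]
rim+y+x [ 0.4816 -0.0902  0.219 ]
rim+y-x [ 0.3681 -0.0853  0.219 ]
bot-y [ 0.4678 -0.202   0.159 ]
bot+y [ 0.4708 -0.0972  0.159 ]
[ 0.423 -0.142  0.308] [223.  50.]
[ 0.475 -0.199  0.219] [149. 157.]
[ 0.48  -0.089  0.219] [269. 185.]
[ 0.37  -0.084  0.219] [311. 100.]
```

The handle and rim match a level basket centred at y ≈ -0.142, in line with the hook. Moving in over the tip and lowering.

Call:
servo_tool([
  {"dx":0.1,"dy":0,"dz":0,"wx":0,"wy":0,"wz":0},
  {"dx":0.25,"dy":0,"dz":0,"wx":0,"wy":0,"wz":0},
  {"dx":0.4,"dy":0,"dz":0,"wx":0,"wy":0,"wz":0},
  {"dx":0.55,"dy":0,"dz":0,"wx":0,"wy":0,"wz":0},
  {"dx":0.7,"dy":0,"dz":0,"wx":0,"wy":0,"wz":0},
])

```text
time_s: 11.33
eef_pos: [0.4932, -0.1684, 0.2762]
eef_rot: [0.0, 0.723, 0.691, 0.0]
wrist_force: [0.0, 0.5, -3.5]
opening: 0.071
grasp_force: 58.6
```

Call:
servo_tool([
  {"dx":0.13,"dy":0,"dz":0,"wx":0,"wy":0,"wz":0},
  {"dx":0.26,"dy":0,"dz":0,"wx":0,"wy":0,"wz":0},
  {"dx":0.37,"dy":0,"dz":0,"wx":0,"wy":0,"wz":0},
  {"dx":0.42,"dy":0,"dz":0,"wx":0,"wy":0,"wz":0},
  {"dx":0.43,"dy":0,"dz":0,"wx":0,"wy":0,"wz":0},
])

```text
time_s: 11.75
eef_pos: [0.5359, -0.1685, 0.2759]
eef_rot: [-0.0, 0.723, 0.691, 0.0]
wrist_force: [0.5, -0.4, -3.9]
opening: 0.068
grasp_force: 58.7
```

Call:
servo_tool([
  {"dx":0,"dy":0,"dz":-0.1,"wx":0,"wy":0,"wz":0},
  {"dx":0,"dy":0,"dz":-0.2,"wx":0,"wy":0,"wz":0},
  {"dx":0,"dy":0,"dz":-0.3,"wx":0,"wy":0,"wz":0},
  {"dx":0,"dy":0,"dz":-0.4,"wx":0,"wy":0,"wz":0},
  {"dx":0,"dy":0,"dz":-0.46,"wx":0,"wy":0,"wz":0},
])

```text
time_s: 12.17
eef_pos: [0.5335, -0.1691, 0.2279]
eef_rot: [-0.001, 0.723, 0.691, -0.0]
wrist_force: [-0.2, -0.4, -4.2]
opening: 0.066
grasp_force: 58.7
```

Call:
servo_tool([
  {"dx":0,"dy":0,"dz":-0.02,"wx":0,"wy":0,"wz":0},
  {"dx":0,"dy":0,"dz":-0.04,"wx":0,"wy":0,"wz":0},
  {"dx":0,"dy":0,"dz":-0.06,"wx":0,"wy":0,"wz":0},
  {"dx":0,"dy":0,"dz":-0.06,"wx":0,"wy":0,"wz":0},
  {"dx":0,"dy":0,"dz":-0.06,"wx":0,"wy":0,"wz":0},
])

```text
time_s: 12.58
eef_pos: [0.5351, -0.1702, 0.2251]
eef_rot: [0.001, 0.723, 0.691, -0.0]
wrist_force: [-1.3, -2.8, -2.6]
opening: 0.066
grasp_force: 58.9
```

Call:
servo_tool([
  {"dx":0,"dy":0,"dz":-0.01,"wx":0,"wy":0,"wz":0},
  {"dx":0,"dy":0,"dz":-0.02,"wx":0,"wy":0,"wz":0},
  {"dx":0,"dy":0,"dz":-0.02,"wx":0,"wy":0,"wz":0},
  {"dx":0,"dy":0,"dz":-0.02,"wx":0,"wy":0,"wz":0},
  {"dx":0,"dy":0,"dz":-0.02,"wx":0,"wy":0,"wz":0},
])

```text
time_s: 13.0
eef_pos: [0.5355, -0.1703, 0.2238]
eef_rot: [0.002, 0.723, 0.691, 0.0]
wrist_force: [-2.0, -4.4, 6.0]
opening: 0.066
grasp_force: 59.9
```

```bash
python3 - <<'E'
from h import *
a=cam('scene','s4.png');o=ctrl.get_obs();print(o['eef_pos'],o['wrist_force'],o['torque'])
im=a['frame'][:,:,::-1]
c2=cv2.resize(im[110:250,175:295],None,fx=4.2,fy=4.2,interpolation=cv2.INTER_CUBIC)
cv2.imwrite('pics/z4.png',c2)
E
```

```text
[ 0.53546716 -0.17033925  0.22377405] [-2.23643695 -3.81351326  5.60576734] [-0.47866091  0.33567615  0.03564361]
```

View pics/z4.png

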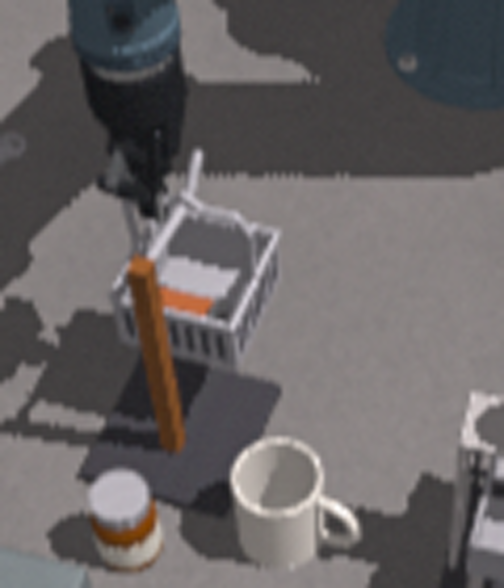

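The handle (crop 190,205) lies across the rod, with the hook tip (197,155) on the robot's side. Unloading and opening.

Call:
servo_tool([
  {"dx":0,"dy":0,"dz":0.01,"wx":0,"wy":0,"wz":0},
  {"dx":0,"dy":0,"dz":0.015,"wx":0,"wy":0,"wz":0},
  {"dx":0,"dy":0,"dz":0.015,"wx":0,"wy":0,"wz":0},
  {"dx":0,"dy":0,"dz":0.015,"wx":0,"wy":0,"wz":0},
  {"dx":0,"dy":0,"dz":0.015,"wx":0,"wy":0,"wz":0},
])

```text
time_s: 13.47
eef_pos: [0.5352, -0.1703, 0.2243]
eef_rot: [0.001, 0.723, 0.691, -0.0]
wrist_force: [0.3, -6.1, 2.6]
opening: 0.07
grasp_force: 59.4
```

Call:
servo_tool([
  {"dx":0,"dy":0,"dz":0,"wx":0,"wy":0,"wz":0},
  {"dx":0,"dy":0,"dz":0,"wx":0,"wy":0,"wz":0},
  {"dx":0,"dy":0,"dz":0,"wx":0,"wy":0,"wz":0},
  {"dx":0,"dy":0,"dz":0,"wx":0,"wy":0,"wz":0},
  {"dx":0,"dy":0,"dz":0,"wx":0,"wy":0,"wz":0},
], jaw=0.45)

```text
time_s: 13.88
eef_pos: [0.5347, -0.1691, 0.2235]
eef_rot: [-0.0, 0.723, 0.691, 0.0]
wrist_force: [-0.2, 0.2, 0.3]
opening: 0.449
grasp_force: 0.0
```

Call:
servo_tool([
  {"dx":0,"dy":0,"dz":0.1,"wx":0,"wy":0,"wz":0},
  {"dx":0,"dy":0,"dz":0.25,"wx":0,"wy":0,"wz":0},
  {"dx":0,"dy":0,"dz":0.45,"wx":0,"wy":0,"wz":0},
  {"dx":0,"dy":0,"dz":0.7,"wx":0,"wy":0,"wz":0},
  {"dx":0,"dy":0,"dz":0.9,"wx":0,"wy":0,"wz":0},
])

```text
time_s: 14.3
eef_pos: [0.5349, -0.1695, 0.3162]
eef_rot: [0.001, 0.723, 0.691, 0.0]
wrist_force: [0.4, 0.1, 0.2]
opening: 0.453
grasp_force: 0.0
```

Call:
servo_tool([
  {"dx":-0.2,"dy":0,"dz":0.2,"wx":0,"wy":0,"wz":0},
  {"dx":-0.4,"dy":-0.1,"dz":0.2,"wx":0,"wy":0,"wz":0},
  {"dx":-0.6,"dy":-0.2,"dz":0.2,"wx":0,"wy":0,"wz":0},
  {"dx":-0.8,"dy":-0.3,"dz":0.2,"wx":0,"wy":0,"wz":0},
  {"dx":-0.9,"dy":-0.4,"dz":0.2,"wx":0,"wy":0,"wz":0},
])

```text
time_s: 14.72
eef_pos: [0.4433, -0.2096, 0.3349]
eef_rot: [0.0, 0.723, 0.691, -0.0]
wrist_force: [0.9, -0.3, -1.2]
opening: 0.452
grasp_force: 0.0
```

Call:
servo_tool([
  {"dx":-0.1,"dy":-0.1,"dz":0,"wx":0,"wy":0,"wz":0},
  {"dx":-0.2,"dy":-0.2,"dz":0,"wx":0,"wy":0,"wz":0},
  {"dx":-0.2,"dy":-0.2,"dz":0,"wx":0,"wy":0,"wz":0},
  {"dx":-0.2,"dy":-0.2,"dz":0,"wx":0,"wy":0,"wz":0},
  {"dx":-0.2,"dy":-0.2,"dz":0,"wx":0,"wy":0,"wz":0},
])

```text
time_s: 15.13
eef_pos: [0.4251, -0.2292, 0.3343]
eef_rot: [0.0, 0.723, 0.691, 0.0]
wrist_force: [0.5, 0.1, 0.1]
opening: 0.45
grasp_force: 0.0
```

Call:
servo_tool([
  {"dx":0,"dy":0,"dz":0,"wx":0,"wy":0,"wz":0},
  {"dx":0,"dy":0,"dz":0,"wx":0,"wy":0,"wz":0},
  {"dx":0,"dy":0,"dz":0,"wx":0,"wy":0,"wz":0},
  {"dx":0,"dy":0,"dz":0,"wx":0,"wy":0,"wz":0},
  {"dx":0,"dy":0,"dz":0,"wx":0,"wy":0,"wz":0},
])

```text
time_s: 15.55
eef_pos: [0.4249, -0.2293, 0.3337]
eef_rot: [-0.0, 0.723, 0.691, -0.0]
wrist_force: [0.2, 0.9, -0.2]
opening: 0.447
grasp_force: 0.0
```

```bash
python3 - <<'E'
from h import *
P=None
for i in range(40):
    c=cam('scene');g=c['frame'][110:230,185:290].astype(int)
    if P is not None and i%4==0: print(i,(np.abs(g-P).max(2)>40).sum(),end=' | ')
    if i%4==0: P=g
im=c['frame'][:,:,::-1]
cv2.imwrite('pics/z5.png',cv2.resize(im[110:250,175:295],None,fx=4.2,fy=4.2,interpolation=cv2.INTER_CUBIC))
print(ctrl.get_obs()['time_s'])
E
```

```text
4 0 | 8 0 | 12 0 | 16 0 | 20 0 | 24 0 | 28 0 | 32 0 | 36 0 | 17.55
```

View pics/z5.png

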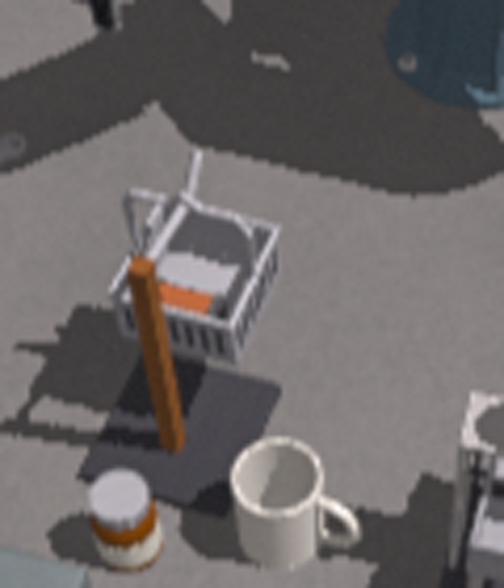

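The basket hangs level on the hook with the spool (crop 185,300) inside. Nothing moves over 2 s and the arm is clear.

```bash
python3 -c "
from h import *
print(workorder.hand_in())"
```

```text
the job is handed in; nothing more can be done
None
```

I pressed the plunger to its stop and it sprang back up; the spool rolled into the basket, which now hangs still and fairly level on the hook, and the job is handed in (hand-in gave no verdict).

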